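# Set the clearance on a small inlay press

## Robot

A 6-joint arm with a two-finger parallel gripper is mounted at the origin on the work surface. World frame = base frame: x ahead of the robot, y to its left, z up, the work surface at z = 0. Lengths are in mm, angles in rad, forces in N, time in s.
With the tool pointing down it reaches from about 275 to 750 mm from the base axis. Payload 10.2 kg.
Tool frame: the origin (TCP) lies midway between the tips of the shut fingers; the grasp point (between the pads) lies 19 mm behind it (ctrl.grip_depth is the distance from the TCP to the grasp point, in mm); y points along the fingers, x is the direction in which the jaws open and shut, and the axes are right-handed (so a half turn about y gives the same grasp; the last joint's range is limited). The gripper opens to 85 mm and grips with 20 to 120 N. Pads are 22 mm wide; open, the fingers measure 114 mm over their backs; the gripper's body (76 mm by 85 mm) begins 54 mm behind the grasp point. The pads swing forward as they close: fully open they stand 13 mm farther back than shut.
Start: joints at [-1.428, 0.313, 1.498, -0, 1.331, -0.223], TCP at [187.778, -490.276, 231.294] pointing down, gripper open.
Joint ranges: [-2.94, 2.94], [-0.97, 2.17], [0.19, 2.56], [-1.23, 4.37], [0.02, 3.11], [-2.88, 2.88]. Speed limits (rad/s): [2.39, 2.39, 3.01, 3.14, 3.14, 3.14].

## Interface

Orientations are given as a unit quaternion [w, x, y, z].
In Python, from rig import ctrl gives the robot as it stands. The module is installed in compiled form; this text tells all that it offers.
- The arm moves only by the tool drive_tool, never from a script. Its arguments are lists of equal length, an entry for each row: "gripper": the closure, from 0 (fully open) to 1 (shut); "offset": the shift along the tool's x, y, z in m, a list of three; "turn": the turn about the tool's y in degrees. In form: {"gripper": [gripper, ...], "offset": [[tx, ty, tz], ...], "turn": [turn, ...]}. A call has 1 to 20 rows; each row shifts and turns the commanded pose from where the row before left it, along the tool's axes as they then stand; what a row does not reach is not made up. A row lasts 1/12 s, in which the tool goes at most 41.7 mm and 7.16 degrees, less where a joint would pass 70% of its speed; a pose out of reach is approached as far as the arm can. A call is refused whole if a number of a shift passes 0.0417 or a number of a turn 7.16, either way. A call with a gripper value outside its range is refused whole. The fingers move at their own pace and stop on an object; "force" is the grip in N (left out, the last holds). Time passes only in rows, so rows that do not move let the fingers close. It gives the time, the measured TCP pose, the force and the opening at its end, in the units of the state.
- ctrl.sense(): the state, without advancing time (a new reading comes with each control period).
- ctrl.capture(name): name is "side" or "top"; returns (picture, depth): 480x640x3 uint8, red, green, blue; 480x640 float32, mm along the optical axis (not along the pixel's ray), 0 where there is no reading.
- ctrl.camera_params(name): a dict with "fovy" (degrees; the focal length in pixels is half the picture's height over the tangent of half this angle, whatever the lens; pixels are square), "cx", "cy" (the principal point, pixels), "view" (4x4, takes a point from world to camera coordinates). Camera axes: x right, y down, z forward; pixel columns grow to the right and rows downward; lengths in mm; the calibration is good to about 2 mm. A picture is of the moment at which its call begins. camera_params takes no time and is no camera call.
- ctrl.finish_job(): hands the job in, once; it reports no verdict.
Trained networks look in the newest picture that a camera, given by its name, has taken for a name from the list of things; names that differ only in an ending like _2 or _b are one class to them, and where a whole thing is asked for, a point or a joint stands for the part that bears it (a point fixed in the world has none). Each returns a list of dicts, best first, with "score" (0 to 1); they miss things now and then, are a little off and sometimes report something else, mostly with a low value. They report only what shows in the picture. A call takes as long as a camera call.
- ctrl.boxes_of(camera, query): "centre" ([x, y, z] in mm, in the coordinates of the camera as it stood for that picture, good to about 4 mm: the middle of the surface that is visible of it).
- ctrl.regions_of(camera, query): "mask" (480x640 bool, what is visible of it).
- ctrl.pinpoint(camera, query): "centre" ([x, y, z] in mm, in the coordinates of the camera as it stood for that picture, good to about 4 mm: a listed point, or the origin of a listed thing).
The state is a dict: "time_s": time; "joints": joint angles; "dq": joint speeds; "tau": joint torques, N m; "eef_pos": TCP position; "ee_rot": TCP orientation; "force": force on the tool from outside, world axes, zero at the start; "wrist_torque": the same for the moment, N m; "grip_width": opening from 0.0 (shut) to 1.0 (fully open).
Only numpy, scipy, OpenCV 4.12 (cv2) and the standard library are available. Lean on these libraries where they do the work, as an engineer would, in place of code of your own. Each camera call takes 0.05 s, during which the arm holds its last target.

## Task

Get the bench press ready for an inlay: push its tray fully home under the platen, then turn the tray's black handle clockwise as far as it goes to lock it. Next wind the handwheel clockwise by its crank grip until it comes up against its stop, then back it off anticlockwise exactly two full turns. Finish with the gripper still closed on the crank grip, holding the wheel still there, and leave the other things on the bench where they are.

Things in the scene. Friction and masses are not known exactly. Their poses are not given: they have to be found in the camera images.
- press: Grey iron screw press bolted to the bench, its place and yaw vary. Base plate 220 mm (its x) by 370 mm (its y, from -85 to +285 mm), 20 mm thick. Origin on the bench surface straight below the handwheel's upright axis; z up; the tray slides along its y axis, out towards +y, home towards -y. Two 26 mm columns at x = +-85 mm, y = 0 carry a crosshead 50 mm wide in y, whose top is at height 145 mm (a brass boss to 155 mm). Nothing stands above the wheel but its crank grip.
- wheel_hub (a point): Centre of the steel handwheel, on its upright axis, 173 mm above the bench: rim of 55 mm radius, 12 mm thick, three spokes; hub top at 180 mm.
- crank: Upright wooden crank grip (origin at its foot, on its axis, 182 mm above the bench; middle at 206 mm; its yaw means nothing) that stands on the wheel's rim, 55 mm from the wheel's axis: a round knob 23 mm across (20 mm at the foot), from 182 to 230 mm high. It revolves freely about its own upright axis, so a gripper that holds it can circle without turning.
- wheel (a joint): Turning angle of the handwheel, rad: 0 at the stop (fully wound down), grows anticlockwise seen from above, 6.283 a turn; starts between 0.35 and 1.1 turns (2.2 to 7.0); upper limit 18.8. At 0 the crank grip lies towards the press's -x, and its direction from the axis turns with the joint. The wheel has about 0.08 N m of friction and stays where it is left; the stop is hard. The platen below rises 4 mm a turn.
- tray (a joint): Travel of the aluminium tray that carries a wooden block, m: 0 when fully home against its stop, grows as it is pulled out towards the press's +y; starts 0.05 to 0.095. About 2.5 N of friction; stays where it is left.
- lock (a joint): Angle of the tray's locking handle, rad: 0 with the bar square across the tray (along the press's x), grows clockwise seen from above to its hard stop at 1.05, which is locked; starts between 0 and 0.15. Light friction (0.06 N m); stays where it is left. It can be turned anywhere along the travel but must only be locked once the tray is home.
- lock_grip (a point): Centre of the locking handle on the outer end of the tray, on its upright axis, 66 mm above the bench and 140 mm from the wheel's axis along the press's y plus the tray's travel: a black bar 64 mm long, 16 mm thick, 28 mm high (52 to 80 mm above the bench), on the tray whose top is at 35 mm. Pushing the bar moves the tray.
- glue: Bystander: glue bottle, 52 mm across, 130 mm tall, standing beyond the press; origin under its centre. Leave it alone.
- mallet: Bystander: wooden mallet lying flat, head 55 x 100 x 48 mm at its +x end, handle 22 mm thick to 140 mm on the -x side of the origin; origin on the bench. Lies past the tray's outer end. Leave it alone.
- plane: Bystander: small wooden hand plane 150 x 50 x 45 mm with a brass wing nut to 70 mm, origin under its centre; lies on the press's -y side. Leave it alone.

How it is judged:
By the outcome, as a careful person would: the job done as asked, in the order asked, and still so for the second after the job is handed in, while the arm keeps its last pose, push and grip.
It also fails if it takes over 72 s, if anything falls off the work surface, if the arm or the gripper's body presses on something with over 40 N, if the wrist force passes 120 N, or if a joint passes its speed limit or range.

## Working session

There is one attempt and no reset: what is moved stays moved. The work goes in short steps, Python scripts to look and compute and a tool call to move; the robot and the scene stay as the last step left them, time stands still between calls to the robot, and variables do not carry over. Pictures are saved under pics/ and viewed, and the job is handed in when it is done.

Besides the shell and the picture viewer there is one more tool, called after "Call:" by a JSON object that holds its "op" and its "data". drive_tool: Moves the arm, as the interface text tells. Its arguments: {"type":"object","properties":{"gripper":{"type":"array","items":{"type":"number"}},"offset":{"type":"array","items":{"type":"array","items":{"type":"number"}}},"turn":{"type":"array","items":{"type":"number"}},"force":{"type":"number"}},"required":["gripper","offset","turn"]}

```bash
mkdir -p pics; cat > h.py <<'E'
import numpy as np, cv2
from rig import ctrl
def w(cam,p):
    V=np.array(ctrl.camera_params(cam)["view"]); return (np.linalg.inv(V)@np.r_[p,1])[:3]
def save(n,im): cv2.imwrite(f"pics/{n}.png",im[:,:,::-1])
E
python3 - <<'E'
from h import *
for c in ["top","side"]:
    im,d=ctrl.capture(c); save(c+"0",im)
    for q in ["press","wheel_hub","crank","lock_grip","glue","mallet","plane"]:
        try:
            r=ctrl.pinpoint(c,q); print(c,q,[(round(x["score"],2),w(c,x["centre"]).round(1).tolist()) for x in r[:2]])
        except Exception as e: print(q,e)
s=ctrl.sense(); print(s); print(ctrl.camera_params("top"))
E
```

```text
top press [(0.98, [508.5, -168.7, 0.7]), (0.38, [518.9, -110.0, 181.9])]
top wheel_hub [(0.92, [506.9, -166.6, 172.6])]
top crank [(0.47, [522.1, -113.9, 179.8])]
top lock_grip [(0.7, [504.6, 39.9, 68.1])]
top glue [(0.9, [665.3, -197.6, -0.6])]
top mallet [(0.59, [535.6, 212.8, 4.7])]
top plane [(0.62, [541.0, -347.7, 2.3]), (0.38, [503.7, 37.5, 66.0])]
side press [(0.7, [504.4, -164.8, -4.2])]
side wheel_hub [(0.72, [507.9, -168.0, 175.2])]
side crank [(0.75, [524.0, -116.1, 182.7])]
side lock_grip [(0.78, [503.6, 34.2, 66.4]), (0.29, [504.1, -164.5, 1.1])]
side glue [(0.61, [666.0, -199.7, 4.0])]
side mallet [(0.98, [535.3, 208.0, 0.7])]
side plane []
{'time_s': 0.8, 'joints': array([-1.42841226e+00,  3.12878388e-01,  1.49771823e+00, -4.78060395e-06,
        1.33095736e+00, -2.23394498e-01]), 'dq': array([ 0.00158094, -0.00050333, -0.00072097,  0.00048337,  0.00035539,
        0.00138652]), 'tau': array([-7.34409587e-04, -4.12146914e+01, -2.59894699e+01, -2.36647702e-04,
        4.66074634e-04,  3.51474007e-06]), 'eef_pos': array([ 187.77160759, -490.28148901,  231.29836851]), 'ee_rot': array([-0.58258594,  0.58260826, -0.40071706,  0.40073318]), 'force': array([-0.78854949,  0.46626048, -0.51740651]), 'wrist_torque': array([-0.06256444,  0.01034781, -0.00188469]), 'grip_width': 0.9992708154489736}
{'fovy': 50.684092869493796, 'cx': 321.39718393099173, 'cy': 233.8444856300265, 'view': array([[-1.19996076e-02, -9.99615401e-01, -2.50011806e-02,
         2.04742114e+01],
       [-9.89055266e-01,  1.55425410e-02, -1.46724604e-01,
         6.25247158e+02],
       [ 1.47056756e-01,  2.29669116e-02, -9.88861381e-01,
         1.13237856e+03],
       [ 0.00000000e+00,  0.00000000e+00,  0.00000000e+00,
         1.00000000e+00]])}
```

View pics/top0.png

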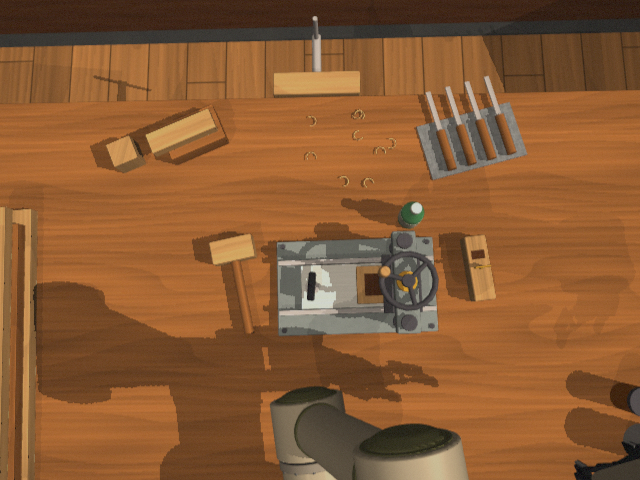

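View pics/side0.png

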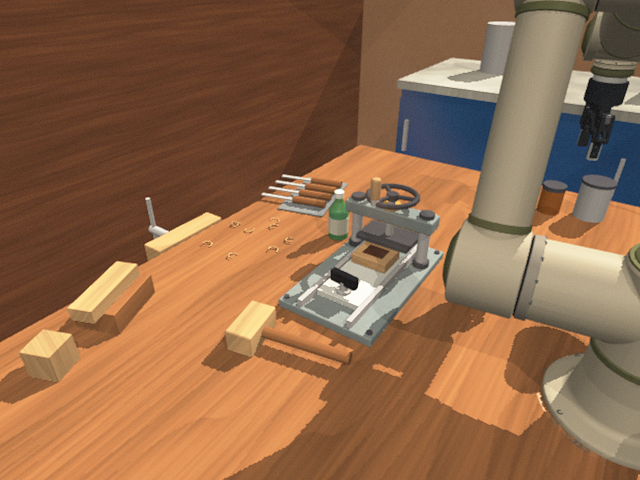

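```bash
cat > m.py <<'E'
from h import *
def cloud(cam,d,mask=None):
    P=ctrl.camera_params(cam); f=240/np.tan(np.radians(P["fovy"]/2))
    v,u=np.mgrid[0:480,0:640]; k=(d>0)
    if mask is not None:k&=mask
    z=d[k]; X=np.c_[(u[k]-P["cx"])/f*z,(v[k]-P["cy"])/f*z,z,np.ones(k.sum())]
    return (X@np.linalg.inv(np.array(P["view"])).T)[:,:3]
E
python3 - <<'E'
from m import *
im,d=ctrl.capture("top"); 
C=cloud("top",d)
def box(zlo,zhi,x0,x1,y0,y1):
    k=(C[:,2]>zlo)&(C[:,2]<zhi)&(C[:,0]>x0)&(C[:,0]<x1)&(C[:,1]>y0)&(C[:,1]<y1); return C[k]
def rep(n,p):
    p2=np.float32(p[:,:2]); r=cv2.minAreaRect(p2); print(n,len(p),p.mean(0).round(1),"rect",np.round(r[0],1),np.round(r[1],1),round(r[2],2))
rep("bar",box(74,84,430,580,-20,110))
rep("base",box(14,25,350,660,-320,200))
rep("tray",box(31,39,400,620,-100,140))
rep("rim",box(174,186,430,590,-240,-90))
rep("crosshead",box(140,150,400,620,-240,-90))
rep("crank",box(222,236,420,600,-250,-70))
for cm in ["top"]:
  r=ctrl.regions_of(cm,"lock_grip")
  for x in r[:2]:
    c=cloud(cm,d,x["mask"]); c=c[c[:,2]>70]; 
    if len(c)>10: rep("reg%.2f"%x["score"],c)
  r=ctrl.regions_of(cm,"crank")
  for x in r[:2]:
    c=cloud(cm,d,x["mask"]); c=c[c[:,2]>222]; 
    if len(c)>10: rep("reg%.2f"%x["score"],c)
E
```

```text
bar 191 [504.7  35.4  80.2] rect [505.7  35.7] [16.3 62.7] 85.11
base 6451 [502.6 -31.6  20.7] rect [525.6 -61.7] [258.1 519.2] 1.53
tray 2532 [506.   -6.8  35.6] rect [505.7   6.2] [126.  213.9] 1.06
rim 1277 [ 507.2 -169.2  178.7] rect [ 508.9 -166.3] [119.4 119.6] 25.56
crosshead 1255 [ 507.9 -164.4  145.5] rect [ 508.9 -166.5] [214.8  50.5] 1.2
crank 108 [ 524.7 -113.7  229.2] rect [ 524.6 -113.8] [21.4 21.2] 61.73
reg0.55 77 [ 524.6 -112.1  230. ] rect [ 524.7 -111.8] [17.1 17.7] 82.8
```

```bash
cat >> h.py <<'E'
from scipy.spatial.transform import Rotation as R
def T():
    s=ctrl.sense(); q=s["ee_rot"]; return s,R.from_quat([q[1],q[2],q[3],q[0]]).as_matrix()
def st():
    s,M=T(); print("t",s["time_s"],"tcp",s["eef_pos"].round(1),"F",s["force"].round(1),"Mz",s["wrist_torque"].round(2),"w",round(s["grip_width"],3),"yaw x",round(np.degrees(np.arctan2(M[1,0],M[0,0])),2),"q",s["joints"].round(2))
def off(p):
    s,M=T(); print("tool off mm",(M.T@(np.array(p)-s["eef_pos"])).round(1))
E
python3 - <<'E'
from h import *
st(); s,M=T(); print(M.round(3)); off([505.2,35.6,231+50])
E
```

```text
t 0.95 tcp [ 187.8 -490.3  231.3] F [-0.7  0.8  0.4] Mz [ 0.    0.05 -0.01] w 1.003 yaw x -69.04 q [-1.43  0.31  1.5  -0.    1.33 -0.22]
[[ 0.358 -0.     0.934]
 [-0.934 -0.     0.358]
 [ 0.    -1.    -0.   ]]
tool off mm [-377.6  -49.7  484.5]
```

Call:
{"op": "drive_tool", "data": {"gripper": [0.45,0.45,0.45,0.45,0.45,0.45,0.45,0.45,0.45,0.45,0.45,0.45,0.45,0.45,0.45,0.45,0.45,0.45,0.45,0.45], "offset": [[0,-0.025,0],[0,-0.025,0],[0,0,0],[0,0,0],[0,0,0],[0,0,0],[0,0,0],[0,0,0],[0,0,0],[0,0,0],[0,0,0],[0,0,0],[0,0,0],[0,0,0],[0,0,0],[0,0,0],[0,0,0],[0,0,0],[0,0,0],[0,0,0]], "turn": [-7.1,-7.1,-7.1,-7.1,-7.1,-7.1,-7.1,-7.1,-7.1,-7.1,-7.1,-7.1,-7.1,-7.1,-7.1,-7.1,-7.1,-7.1,-7.1,-7.1], "force": 40}}

```text
time_s: 2.62
eef_pos: [187.8, -490.3, 281.3]
ee_rot: [0.567, -0.567, -0.422, 0.422]
force: [0.4, -0.8, -0.1]
grip_width: 0.553
```

```bash
python3 - <<'E'
from h import *
st(); off([505.2,35.6,281])
E
```

```text
t 2.6167 tcp [ 187.8 -490.3  281.3] F [ 0.4 -0.8 -0.1] Mz [-0.06 -0.05  0.02] w 0.553 yaw x 73.31 q [-1.43  0.28  1.41  0.    1.45 -2.71]
tool off mm [ 5.949e+02  3.000e-01 -1.530e+02]
```

Call:
{"op": "drive_tool", "data": {"gripper": [0.45,0.45,0.45,0.45,0.45,0.45,0.45,0.45,0.45,0.45,0.45,0.45,0.45,0.45,0.45,0.45,0.45,0.45,0.45,0.45], "offset": [[0.035,0,-0.009],[0.035,0,-0.009],[0.035,0,-0.009],[0.035,0,-0.009],[0.035,0,-0.009],[0.035,0,-0.009],[0.035,0,-0.009],[0.035,0,-0.009],[0.035,0,-0.009],[0.035,0,-0.009],[0.035,0,-0.009],[0.035,0,-0.009],[0.035,0,-0.009],[0.035,0,-0.009],[0.035,0,-0.009],[0.035,0,-0.009],[0.035,0,-0.009],[0,0.03,0],[0,0.03,0],[0,0,0]], "turn": [0,0,0,0,0,0,0,0,0,0,0,0,0,0,0,0,0,-5.9,-5.9,0]}}

```text
time_s: 4.28
eef_pos: [506.3, 34.6, 216.4]
ee_rot: [0.524, -0.519, -0.476, 0.48]
force: [-0.7, -0.8, -1.8]
grip_width: 0.556
```

```bash
python3 - <<'E'
from m import *
st(); off([505.2,35.6,47])
im,d=ctrl.capture("side"); save("s1",im)
E
```

```text
t 4.2833 tcp [506.3  34.6 216.4] F [-0.7 -0.8 -1.8] Mz [ 0.01  0.   -0.04] w 0.556 yaw x 85.03 q [-0.16  0.29  1.57 -0.    1.29 -1.65]
tool off mm [  0.7 169.4  -0.4]
```

View pics/s1.png

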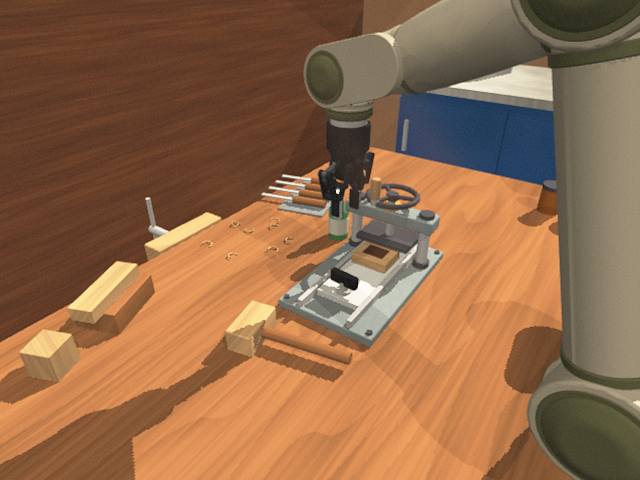

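Call:
{"op": "drive_tool", "data": {"gripper": [0.45,0.45,0.45,0.45,0.45,0.45], "offset": [[0,0.03,0],[0,0.03,0],[0,0.03,0],[0,0.03,0],[0,0.02,0],[0,0,0]], "turn": [0,0,0,0,0,0]}}

```text
time_s: 4.83
eef_pos: [507.6, 33.4, 79.8]
ee_rot: [0.524, -0.522, -0.475, 0.476]
force: [-0.6, 0.4, -0.6]
grip_width: 0.549
```

```bash
python3 - <<'E'
from m import *
st(); off([505.2,35.6,47])
E
```

```text
t 4.8333 tcp [507.6  33.4  79.8] F [-0.6  0.4 -0.6] Mz [-0.    0.01 -0.02] w 0.549 yaw x 84.52 q [-0.16  0.46  1.73  0.    0.96 -1.64]
tool off mm [ 1.9 32.8  2.5]
```

Call:
{"op": "drive_tool", "data": {"gripper": [0.45,0.45,0.45,1,1,1,1,1], "offset": [[0.002,0.016,0.002],[0,0.016,0],[0,0,0],[0,0,0],[0,0,0],[0,0,0],[0,0,0],[0,0,0]], "turn": [0,0,0,0,0,0,0,0], "force": 40}}

```text
time_s: 5.5
eef_pos: [507.9, 35.6, 51.4]
ee_rot: [-0.521, 0.523, 0.477, -0.476]
force: [-0.5, -1.5, 7.8]
grip_width: 0.184
```

```bash
python3 - <<'E'
from m import *
st(); off([506.2,-27,48])
im,d=ctrl.capture("side"); save("s2",im[150:390,200:520].repeat(2,0).repeat(2,1))
E
```

```text
t 5.5 tcp [507.9  35.6  51.4] F [-0.5 -1.5  7.8] Mz [-0.21  0.21 -0.02] w 0.184 yaw x 84.73 q [-0.16  0.5   1.75 -0.    0.89 -1.64]
tool off mm [-62.5   3.5  -4.1]
```

View pics/s2.png

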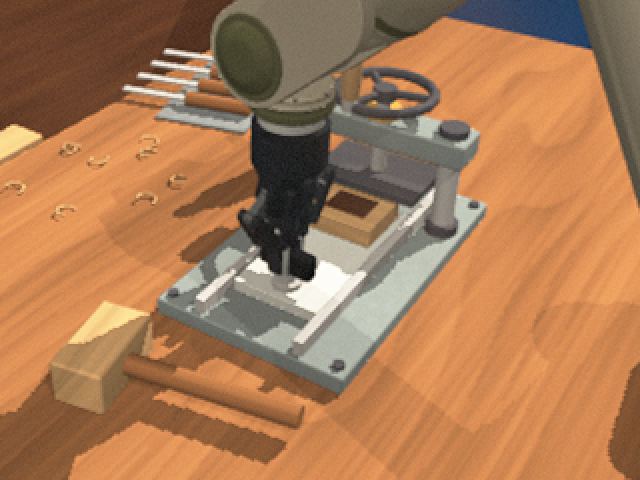

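```bash
python3 - <<'E'
from m import *
im,d=ctrl.capture("top"); save("t2",im)
im,d=ctrl.capture("side"); C=cloud("side",d)
k=(C[:,2]>100)&(C[:,0]>300)&(C[:,0]<640)&(C[:,1]>-240)&(C[:,1]<160)
C=C[k]
for z in range(100,460,20):
    c=C[(C[:,2]>=z)&(C[:,2]<z+20)]
    if len(c)>5: print(z,len(c),"x",c[:,0].min().round(),c[:,0].max().round(),"y",c[:,1].min().round(),c[:,1].max().round())
E
```

```text
100 363 x 401.0 560.0 y -172.0 87.0
120 914 x 400.0 562.0 y -192.0 98.0
140 1107 x 400.0 565.0 y -194.0 101.0
160 833 x 448.0 565.0 y -224.0 78.0
180 504 x 450.0 560.0 y -221.0 76.0
200 477 x 468.0 533.0 y -118.0 75.0
220 368 x 468.0 542.0 y -118.0 74.0
240 366 x 466.0 533.0 y 16.0 77.0
260 415 x 460.0 550.0 y -9.0 101.0
280 442 x 440.0 561.0 y -15.0 108.0
300 609 x 428.0 560.0 y -4.0 109.0
320 808 x 394.0 558.0 y 56.0 113.0
340 968 x 369.0 544.0 y 48.0 114.0
360 1047 x 348.0 521.0 y 60.0 114.0
380 1120 x 328.0 493.0 y 60.0 114.0
400 1190 x 309.0 465.0 y 58.0 111.0
420 1124 x 300.0 439.0 y 68.0 115.0
440 1082 x 300.0 427.0 y 68.0 118.0
```

View pics/t2.png

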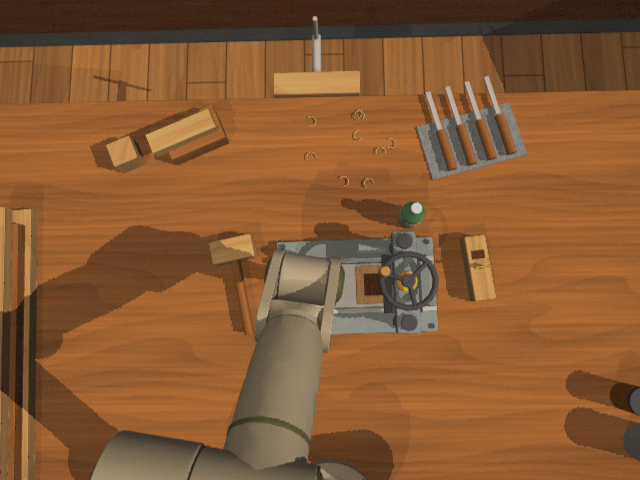

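Call:
{"op": "drive_tool", "data": {"gripper": [1,1,1,1,1,1,1,1,1,1,1], "offset": [[-0.004,-0.002,0],[-0.006,0,-0.001],[-0.006,0,-0.001],[-0.006,0,0],[-0.006,0,-0.001],[-0.006,0,-0.001],[-0.006,0,0],[-0.006,0,-0.001],[-0.006,0,-0.001],[-0.004,0,0],[0,0,0]], "turn": [0,0,0,0,0,0,0,0,0,0,0]}}

```text
time_s: 6.57
eef_pos: [508.8, -21.3, 51.8]
ee_rot: [-0.522, 0.524, 0.477, -0.475]
force: [7.5, -3.7, -11.5]
grip_width: 0.182
```

```bash
python3 - <<'E'
from m import *
st(); off([508.9,-27,50])
E
```

```text
t 6.5667 tcp [508.8 -21.3  51.8] F [  7.5  -3.7 -11.5] Mz [-0.43 -1.22 -0.04] w 0.182 yaw x 84.68 q [-0.27  0.5   1.75  0.    0.89 -1.75]
tool off mm [-5.7  1.8 -0.6]
```

Call:
{"op": "drive_tool", "data": {"gripper": [1,1,1,1,1], "offset": [[-0.0015,0.001,0],[-0.0015,0,0],[-0.0015,0,0],[-0.0015,0,0],[0,0,0]], "turn": [0,0,0,0,0]}}

```text
time_s: 6.98
eef_pos: [508.9, -26.8, 51.7]
ee_rot: [-0.521, 0.524, 0.478, -0.475]
force: [7.9, 0.2, -3.6]
grip_width: 0.179
```

Call:
{"op": "drive_tool", "data": {"gripper": [1,1,1], "offset": [[-0.0015,0,0],[-0.0015,0,0],[0,0,0]], "turn": [0,0,0]}}

```text
time_s: 7.23
eef_pos: [508.9, -28.4, 51.7]
ee_rot: [-0.522, 0.524, 0.478, -0.474]
force: [11.0, 11.2, -3.0]
grip_width: 0.18
```

```bash
python3 - <<'E'
from m import *
st(); off([508.9,-27,50])
E
```

```text
t 7.2333 tcp [508.9 -28.4  51.7] F [11.  11.2 -3. ] Mz [ 1.69 -1.75  0.01] w 0.18 yaw x 84.67 q [-0.29  0.5   1.75  0.    0.89 -1.77]
tool off mm [1.4 1.7 0.1]
```

Call:
{"op": "drive_tool", "data": {"gripper": [1,1,1], "offset": [[-0.001,0,0],[-0.001,0,0],[0,0,0]], "turn": [0,0,0]}}

```text
time_s: 7.48
eef_pos: [508.8, -28.6, 51.7]
ee_rot: [-0.522, 0.523, 0.479, -0.473]
force: [13.9, 23.2, -2.5]
grip_width: 0.183
```

```bash
python3 - <<'E'
from m import *
st()
E
```

```text
t 7.4833 tcp [508.8 -28.6  51.7] F [13.9 23.2 -2.5] Mz [ 3.55 -2.14 -0.07] w 0.183 yaw x 84.66 q [-0.29  0.5   1.75  0.01  0.89 -1.77]
```

Call:
{"op": "drive_tool", "data": {"gripper": [1,1,1,1,1], "offset": [[0.001,0,0],[0,0,0],[0,0,0],[0,0,0],[0,0,0]], "turn": [6,6,6,6,0]}}

```text
time_s: 7.9
eef_pos: [508.6, -29.5, 51.7]
ee_rot: [-0.611, 0.612, 0.357, -0.354]
force: [9.0, 9.1, -1.7]
grip_width: 0.184
```

```bash
python3 - <<'E'
from m import *
st()
E
```

```text
t 7.9 tcp [508.6 -29.5  51.7] F [ 9.   9.1 -1.7] Mz [ 1.49 -1.45 -0.12] w 0.184 yaw x 60.39 q [-0.29  0.5   1.75  0.    0.89 -1.35]
```

Call:
{"op": "drive_tool", "data": {"gripper": [1,1,1,1,1], "offset": [[0,0,0],[0,0,0],[0,0,0],[0,0,0],[0,0,0]], "turn": [6,6,6,6,0]}}

```text
time_s: 8.32
eef_pos: [507.9, -30.2, 51.6]
ee_rot: [-0.671, 0.672, 0.222, -0.22]
force: [5.2, 4.5, -1.5]
grip_width: 0.184
```

Call:
{"op": "drive_tool", "data": {"gripper": [1,1,1,1], "offset": [[0,0,0],[0,0,0],[0,0,0],[0,0,0]], "turn": [2,2,2,0]}}

```text
time_s: 8.65
eef_pos: [507.7, -30.3, 51.6]
ee_rot: [-0.682, 0.682, 0.188, -0.186]
force: [4.2, 4.0, 2.2]
grip_width: 0.186
```

```bash
python3 - <<'E'
from m import *
st()
E
```

```text
t 8.65 tcp [507.7 -30.3  51.6] F [4.2 4.  2.2] Mz [ 0.4  -0.65  0.06] w 0.186 yaw x 30.65 q [-0.29  0.5   1.75  0.    0.89 -0.83]
```

Call:
{"op": "drive_tool", "data": {"gripper": [1,1,1,1], "offset": [[0,0,0],[0,0,0],[0,0,0],[0,0,0]], "turn": [1.5,1.5,1,0]}}

```text
time_s: 8.98
eef_pos: [507.6, -30.3, 51.6]
ee_rot: [-0.687, 0.688, 0.166, -0.164]
force: [5.1, 4.4, 1.8]
grip_width: 0.18
```

```bash
python3 - <<'E'
from m import *
st(); print(ctrl.sense()["tau"].round(2))
E
```

```text
t 8.9833 tcp [507.6 -30.3  51.6] F [5.1 4.4 1.8] Mz [ 0.45 -0.53  1.51] w 0.18 yaw x 26.92 q [-0.29  0.5   1.75 -0.    0.89 -0.76]
[ -3.86 -42.   -17.87   0.14   0.57   1.76]
```

Call:
{"op": "drive_tool", "data": {"gripper": [0.6,0.6,0.6,0.45,0.45,0.45,0.45,0.45,0.45,0.45,0.45,0.45], "offset": [[0,0,0],[0,0,0],[0,0,0],[0,-0.01,0],[0,-0.02,0],[0,-0.03,0],[0,-0.035,0],[0,-0.035,0],[0,-0.035,0],[0,-0.035,0],[0,-0.02,0],[0,0,0]], "turn": [0,0,0,0,0,0,0,0,0,0,0,0]}}

```text
time_s: 9.98
eef_pos: [507.6, -30.7, 275.7]
ee_rot: [-0.686, 0.689, 0.166, -0.161]
force: [-0.4, 0.3, -0.1]
grip_width: 0.553
```

```bash
python3 - <<'E'
from m import *
st(); off([524.6,-113.6,189])
im,d=ctrl.capture("side"); save("s3",im[150:390,200:520].repeat(2,0).repeat(2,1))
for q in ["crank","lock_grip"]:
  r=ctrl.pinpoint("side",q); print(q,[(round(x["score"],2),w("side",x["centre"]).round(1).tolist()) for x in r[:2]])
C=cloud("side",d); k=(C[:,2]>40)&(C[:,2]<86)&(abs(C[:,0]-505)<60)&(abs(C[:,1]+27)<45); c=C[k]
k=c[:,2]>55; print(k.sum(), cv2.minAreaRect(np.float32(c[k][:,:2])))
E
```

```text
t 9.9833 tcp [507.6 -30.7 275.7] F [-0.4  0.3 -0.1] Mz [-0.01  0.    0.06] w 0.553 yaw x 26.75 q [-0.29  0.24  1.47  0.    1.42 -0.76]
tool off mm [-22.7  87.1 -81.2]
crank [(0.64, [526.0, -113.4, 181.5])]
lock_grip [(0.55, [500.8, -32.8, 66.9])]
202 ((505.4122314453125, -26.55698013305664), (16.560890197753906, 66.04224395751953), 31.54758644104004)
```

View pics/s3.png

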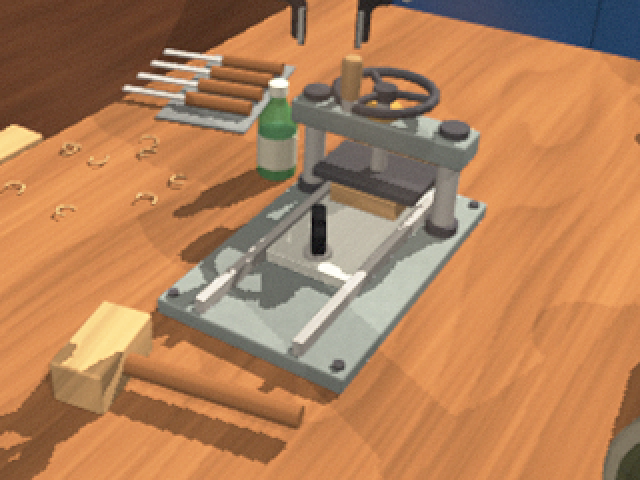

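Call:
{"op": "drive_tool", "data": {"gripper": [0.45,0.45,0.45,0.45,0.45], "offset": [[-0.008,0,-0.027],[-0.008,0,-0.027],[-0.007,0,-0.027],[0,0,0],[0,0,0]], "turn": [0,0,0,0,0]}}

```text
time_s: 10.55
eef_pos: [522.0, -113.8, 268.8]
ee_rot: [0.689, -0.687, -0.162, 0.164]
force: [0.1, 0.8, 0.7]
grip_width: 0.551
```

```bash
python3 - <<'E'
from m import *
st(); off([524.6,-113.6,189])
E
```

```text
t 10.55 tcp [ 522.  -113.8  268.8] F [0.1 0.8 0.7] Mz [0.05 0.01 0.  ] w 0.551 yaw x 26.64 q [-0.43  0.31  1.4   0.    1.43 -0.9 ]
tool off mm [ 2.5 79.7 -1.2]
```

Call:
{"op": "drive_tool", "data": {"gripper": [0.45,0.45,0.45,0.45,0.45,1,1,1,1,1], "offset": [[0.0025,0.02,-0.001],[0,0.025,0],[0,0.02,0],[0,0.012,0],[0,0,0],[0,0,0],[0,0,0],[0,0,0],[0,0,0],[0,0,0]], "turn": [0,0,0,0,0,0,0,0,0,0], "force": 40}}

```text
time_s: 11.38
eef_pos: [525.5, -112.8, 194.3]
ee_rot: [-0.688, 0.688, 0.164, -0.163]
force: [-1.1, 1.2, 5.7]
grip_width: 0.255
```

```bash
python3 - <<'E'
from m import *
st(); s,M=T(); print(M.round(3))
im,d=ctrl.capture("side"); save("s4",im[100:340,240:560].repeat(2,0).repeat(2,1))
E
```

```text
t 11.3833 tcp [ 525.5 -112.8  194.3] F [-1.1  1.2  5.7] Mz [0.16 0.23 0.  ] w 0.255 yaw x 26.76 q [-0.43  0.37  1.52  0.    1.25 -0.9 ]
[[ 0.893  0.002 -0.45 ]
 [ 0.45  -0.001  0.893]
 [ 0.001 -1.    -0.001]]
```

View pics/s4.png

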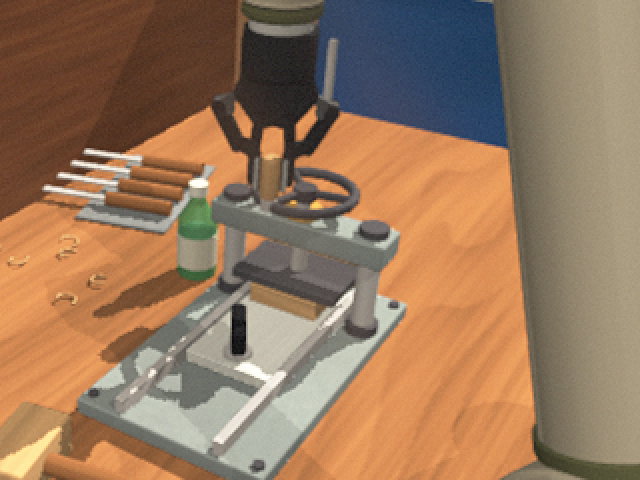

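```bash
cat > circ.py <<'E'
from m import *
import sys
def circ(h,p0,ph0,ph1,n,yaw,r=55.,dec=4):
    h=np.array(h); a=np.radians(np.linspace(ph0,ph1,n+1)[1:]); P=h+r*np.c_[np.cos(a),np.sin(a)]
    y=np.radians(yaw); A=np.array([[np.cos(y),np.sin(y)],[-np.sin(y),np.cos(y)]])
    Q=(P-np.array(p0))@A.T/1000; D=np.diff(np.vstack([[0,0],np.round(Q,dec)]),axis=0)
    print(str([[round(float(x),dec),0,round(float(z),dec)] for x,z in D]))
E
python3 - <<'E'
from circ import *
circ([508.6,-166.8],[525.2,-113],72.6,72.6-216,18,26.75)
E
```

```text
[[0.0066, 0, -0.0099], [0.0054, 0, -0.0102], [0.0032, 0, -0.0111], [0.0007, 0, -0.0114], [-0.0016, 0, -0.0114], [-0.004, 0, -0.0108], [-0.0061, 0, -0.0097], [-0.008, 0, -0.0083], [-0.0095, 0, -0.0064], [-0.0107, 0, -0.0043], [-0.0113, 0, -0.0019], [-0.0115, 0, 0.0004], [-0.0112, 0, 0.0028], [-0.0103, 0, 0.0051], [-0.009, 0, 0.0071], [-0.0074, 0, 0.0088], [-0.0054, 0, 0.0102], [-0.0031, 0, 0.011]]
```

Call:
{"op": "drive_tool", "data": {"gripper": [1,1,1,1,1,1,1], "offset": [[0.0066,0,-0.0099],[0.0054,0,-0.0102],[0.0032,0,-0.0111],[0.0007,0,-0.0114],[-0.0016,0,-0.0114],[-0.004,0,-0.0108],[0,0,0]], "turn": [0,0,0,0,0,0,0]}}

```text
time_s: 12.02
eef_pos: [562.7, -168.0, 194.3]
ee_rot: [-0.688, 0.688, 0.162, -0.164]
force: [-8.7, -1.2, 9.1]
grip_width: 0.257
```

```bash
python3 - <<'E'
from circ import *
st(); p=ctrl.sense()["eef_pos"][:2]-[508.6,-166.8]; print(np.hypot(*p),np.degrees(np.arctan2(p[1],p[0])))
E
```

```text
t 12.0167 tcp [ 562.7 -168.   194.3] F [-8.7 -1.2  9.1] Mz [-0.21  1.42 -0.02] w 0.257 yaw x 26.68 q [-0.49  0.48  1.35 -0.    1.31 -0.95]
54.11934047568683 -1.2245511445839692
```

Call:
{"op": "drive_tool", "data": {"gripper": [1,1,1,1,1,1,1,1,1,1,1,1,1], "offset": [[-0.0065,0,-0.0095],[-0.008,0,-0.0083],[-0.0095,0,-0.0064],[-0.0107,0,-0.0043],[-0.0113,0,-0.0019],[-0.0115,0,0.0004],[-0.0112,0,0.0028],[-0.0103,0,0.0051],[-0.009,0,0.0071],[-0.0074,0,0.0088],[-0.0054,0,0.0102],[-0.0031,0,0.011],[0,0,0]], "turn": [0,0,0,0,0,0,0,0,0,0,0,0,0]}}

```text
time_s: 13.1
eef_pos: [463.8, -198.2, 194.3]
ee_rot: [-0.688, 0.688, 0.164, -0.163]
force: [0.9, 3.2, 3.9]
grip_width: 0.254
```

```bash
python3 - <<'E'
from circ import *
st(); p=ctrl.sense()["eef_pos"][:2]-[508.6,-166.8]; print(np.hypot(*p),np.degrees(np.arctan2(p[1],p[0])))
print(ctrl.sense()["dq"].round(3))
circ([508.4,-166.8],ctrl.sense()["eef_pos"][:2],-143.4,-177.4,7,26.7)
E
```

```text
t 13.1 tcp [ 463.8 -198.2  194.3] F [0.9 3.2 3.9] Mz [ 0.49 -0.18 -0.03] w 0.254 yaw x 26.78 q [-0.64  0.3   1.62  0.    1.22 -1.1 ]
54.679512763791614 -144.9913487043144
[-0.006  0.033 -0.044 -0.006  0.012 -0.006]
[[-0.0009, 0, 0.0032], [-0.0002, 0, 0.0046], [0.0002, 0, 0.0047], [0.0006, 0, 0.0046], [0.001, 0, 0.0046], [0.0013, 0, 0.0044], [0.0017, 0, 0.0043]]
```

Call:
{"op": "drive_tool", "data": {"gripper": [1,1,1,1,1,1,1], "offset": [[-0.0003,0,0.0046],[0.0001,0,0.0047],[0.0004,0,0.0046],[0.0008,0,0.0046],[0.0012,0,0.0045],[0.0015,0,0.0044],[0,0,0]], "turn": [0,0,0,0,0,0,0]}}

```text
time_s: 13.68
eef_pos: [453.6, -173.7, 194.2]
ee_rot: [-0.688, 0.688, 0.162, -0.165]
force: [-13.8, -0.1, 13.8]
grip_width: 0.25
```

```bash
python3 - <<'E'
from circ import *
st(); p=ctrl.sense()["eef_pos"][:2]-[508.4,-166.8]; print(np.hypot(*p),np.degrees(np.arctan2(p[1],p[0])))
E
```

```text
t 13.6833 tcp [ 453.6 -173.7  194.2] F [-13.8  -0.1  13.8] Mz [-0.22  2.22 -0.04] w 0.25 yaw x 26.78 q [-0.61  0.26  1.67 -0.    1.22 -1.07]
55.227605699776205 -172.8517986768668
```

Call:
{"op": "drive_tool", "data": {"gripper": [1,1,1,1,1,1], "offset": [[-0.0005,0,0.0014],[0.0005,0,0.0009],[0.0005,0,0.0009],[0.0005,0,0.0009],[0.0005,0,0.0009],[0,0,0]], "turn": [0,0,0,0,0,0]}}

```text
time_s: 14.18
eef_pos: [453.0, -168.9, 194.2]
ee_rot: [-0.688, 0.688, 0.162, -0.165]
force: [-11.6, -1.2, 13.6]
grip_width: 0.252
```

```bash
python3 - <<'E'
from circ import *
st()
E
```

```text
t 14.1833 tcp [ 453.  -168.9  194.2] F [-11.6  -1.2  13.6] Mz [-0.26  1.92 -0.06] w 0.252 yaw x 26.76 q [-0.6   0.26  1.67 -0.    1.21 -1.06]
```

Call:
{"op": "drive_tool", "data": {"gripper": [1,1,1,1], "offset": [[-0.0005,0,0.0014],[0.0005,0,0.0009],[0.0005,0,0.0009],[0,0,0]], "turn": [0,0,0,0]}}

```text
time_s: 14.52
eef_pos: [452.8, -165.9, 194.2]
ee_rot: [-0.687, 0.689, 0.163, -0.164]
force: [-7.7, -1.2, 10.9]
grip_width: 0.259
```

Call:
{"op": "drive_tool", "data": {"gripper": [1,1,1], "offset": [[0.0005,0,0.0009],[0.0005,0,0.0009],[0,0,0]], "turn": [0,0,0]}}

```text
time_s: 14.77
eef_pos: [452.8, -165.6, 194.3]
ee_rot: [-0.686, 0.69, 0.163, -0.164]
force: [-7.5, -11.4, 8.9]
grip_width: 0.252
```

```bash
python3 - <<'E'
from circ import *
st()
E
```

```text
t 14.7667 tcp [ 452.8 -165.6  194.3] F [ -7.5 -11.4   8.9] Mz [-1.95  1.32 -0.1 ] w 0.252 yaw x 26.74 q [-0.59  0.25  1.68 -0.01  1.21 -1.06]
```

```bash
python3 - <<'E'
from circ import *
circ([507.3,-164.6],[453.5,-164.3],181.15,361.15,15,26.75)
E
```

```text
[[-0.0056, 0, -0.0116], [-0.0015, 0, -0.0113], [0.0009, 0, -0.0115], [0.0033, 0, -0.011], [0.0054, 0, -0.0102], [0.0075, 0, -0.0087], [0.0091, 0, -0.007], [0.0104, 0, -0.005], [0.0111, 0, -0.0027], [0.0115, 0, -0.0003], [0.0113, 0, 0.0021], [0.0107, 0, 0.0043], [0.0095, 0, 0.0065], [0.0079, 0, 0.0084], [0.006, 0, 0.0098]]
```

Call:
{"op": "drive_tool", "data": {"gripper": [1,1,1,1,1,1,1,1,1,1,1,1,1,1,1,1], "offset": [[-0.0056,0,-0.0116],[-0.0015,0,-0.0113],[0.0009,0,-0.0115],[0.0033,0,-0.011],[0.0054,0,-0.0102],[0.0075,0,-0.0087],[0.0091,0,-0.007],[0.0104,0,-0.005],[0.0111,0,-0.0027],[0.0115,0,-0.0003],[0.0113,0,0.0021],[0.0107,0,0.0043],[0.0095,0,0.0065],[0.0079,0,0.0084],[0.006,0,0.0098],[0,0,0]], "turn": [0,0,0,0,0,0,0,0,0,0,0,0,0,0,0,0]}}

```text
time_s: 16.1
eef_pos: [562.5, -161.0, 194.3]
ee_rot: [-0.687, 0.688, 0.164, -0.164]
force: [-1.1, 0.8, 7.3]
grip_width: 0.257
```

```bash
python3 - <<'E'
from circ import *
st(); p=ctrl.sense()["eef_pos"][:2]; q=p-[507.3,-164.6]; print(np.hypot(*q),np.degrees(np.arctan2(q[1],q[0])))
circ([507.3,-164.6],p,361.15,541.15,15,26.75)
E
```

```text
t 16.1 tcp [ 562.5 -161.   194.3] F [-1.1  0.8  7.3] Mz [ 0.18  0.11 -0.01] w 0.257 yaw x 26.83 q [-0.48  0.47  1.36 -0.    1.3  -0.95]
55.322012948443835 3.7796911450847936
[[0.0025, 0, 0.0087], [0.0015, 0, 0.0114], [-0.0008, 0, 0.0114], [-0.0033, 0, 0.011], [-0.0055, 0, 0.0102], [-0.0074, 0, 0.0087], [-0.0091, 0, 0.007], [-0.0104, 0, 0.005], [-0.0112, 0, 0.0027], [-0.0115, 0, 0.0003], [-0.0113, 0, -0.002], [-0.0106, 0, -0.0044], [-0.0095, 0, -0.0065], [-0.0079, 0, -0.0084], [-0.006, 0, -0.0097]]
```

Call:
{"op": "drive_tool", "data": {"gripper": [1,1,1,1,1,1,1,1,1,1,1,1,1,1,1,1], "offset": [[0.0025,0,0.0087],[0.0015,0,0.0114],[-0.0008,0,0.0114],[-0.0033,0,0.011],[-0.0055,0,0.0102],[-0.0074,0,0.0087],[-0.0091,0,0.007],[-0.0104,0,0.005],[-0.0112,0,0.0027],[-0.0115,0,0.0003],[-0.0113,0,-0.002],[-0.0106,0,-0.0044],[-0.0095,0,-0.0065],[-0.0079,0,-0.0084],[-0.006,0,-0.0097],[0,0,0]], "turn": [0,0,0,0,0,0,0,0,0,0,0,0,0,0,0,0]}}

```text
time_s: 17.43
eef_pos: [452.7, -169.0, 194.3]
ee_rot: [-0.687, 0.689, 0.164, -0.162]
force: [2.3, -0.0, 7.2]
grip_width: 0.255
```

```bash
python3 - <<'E'
from circ import *
st(); p=ctrl.sense()["eef_pos"][:2]; q=p-[507.3,-164.6]; print(np.hypot(*q),np.degrees(np.arctan2(q[1],q[0])))
circ([507.3,-164.6],p,181.15,361.15,15,26.75)
E
```

```text
t 17.4333 tcp [ 452.7 -169.   194.3] F [ 2.3 -0.   7.2] Mz [-0.2  -0.39  0.06] w 0.255 yaw x 26.67 q [-0.6   0.25  1.68 -0.    1.21 -1.07]
54.741068569406984 -175.4146763309285
[[-0.0028, 0, -0.0077], [-0.0015, 0, -0.0114], [0.0009, 0, -0.0115], [0.0032, 0, -0.011], [0.0055, 0, -0.0101], [0.0075, 0, -0.0088], [0.0091, 0, -0.007], [0.0103, 0, -0.005], [0.0112, 0, -0.0027], [0.0115, 0, -0.0003], [0.0113, 0, 0.0021], [0.0107, 0, 0.0044], [0.0094, 0, 0.0065], [0.008, 0, 0.0083], [0.006, 0, 0.0098]]
```

Call:
{"op": "drive_tool", "data": {"gripper": [1,1,1,1,1,1,1,1,1,1,1,1,1,1,1,1], "offset": [[-0.0028,0,-0.0077],[-0.0015,0,-0.0114],[0.0009,0,-0.0115],[0.0032,0,-0.011],[0.0055,0,-0.0101],[0.0075,0,-0.0088],[0.0091,0,-0.007],[0.0103,0,-0.005],[0.0112,0,-0.0027],[0.0115,0,-0.0003],[0.0113,0,0.0021],[0.0107,0,0.0044],[0.0094,0,0.0065],[0.008,0,0.0083],[0.006,0,0.0098],[0,0,0]], "turn": [0,0,0,0,0,0,0,0,0,0,0,0,0,0,0,0]}}

```text
time_s: 18.77
eef_pos: [562.3, -160.1, 194.3]
ee_rot: [-0.687, 0.688, 0.165, -0.163]
force: [1.4, 1.6, 6.1]
grip_width: 0.259
```

```bash
python3 - <<'E'
from circ import *
st(); p=ctrl.sense()["eef_pos"][:2]; q=p-[507.3,-164.6]; print(np.hypot(*q),np.degrees(np.arctan2(q[1],q[0])))
circ([507.3,-164.6],p,361.15,529.15,14,26.75)
E
```

```text
t 18.7667 tcp [ 562.3 -160.1  194.3] F [1.4 1.6 6.1] Mz [ 0.29 -0.43  0.02] w 0.259 yaw x 26.84 q [-0.48  0.47  1.37  0.    1.3  -0.95]
55.23102447791996 4.715210703879122
[[0.0023, 0, 0.0078], [0.0015, 0, 0.0114], [-0.0009, 0, 0.0114], [-0.0032, 0, 0.0111], [-0.0055, 0, 0.0101], [-0.0075, 0, 0.0088], [-0.0091, 0, 0.007], [-0.0103, 0, 0.0049], [-0.0112, 0, 0.0027], [-0.0115, 0, 0.0004], [-0.0113, 0, -0.0021], [-0.0107, 0, -0.0044], [-0.0094, 0, -0.0065], [-0.008, 0, -0.0083]]
```

Call:
{"op": "drive_tool", "data": {"gripper": [1,1,1,1,1,1,1,1,1,1,1,1,1,1,1,1], "offset": [[0.0023,0,0.0078],[0.0015,0,0.0114],[-0.0009,0,0.0114],[-0.0032,0,0.0111],[-0.0055,0,0.0101],[-0.0075,0,0.0088],[-0.0091,0,0.007],[-0.0103,0,0.0049],[-0.0112,0,0.0027],[-0.0115,0,0.0004],[-0.0113,0,-0.0021],[-0.0107,0,-0.0044],[-0.0094,0,-0.0065],[-0.004,0,-0.0041],[0,0,0],[0,0,0]], "turn": [0,0,0,0,0,0,0,0,0,0,0,0,0,0,0,0]}}

```text
time_s: 20.1
eef_pos: [454.4, -151.0, 194.3]
ee_rot: [-0.687, 0.689, 0.164, -0.163]
force: [-1.0, -1.4, 8.3]
grip_width: 0.257
```

```bash
python3 - <<'E'
from circ import *
st(); p=ctrl.sense()["eef_pos"][:2]; q=p-[507.3,-164.6]; print(np.hypot(*q),np.degrees(np.arctan2(q[1],q[0])))
circ([507.3,-164.6],p,179,181.15,1,26.75)
E
```

```text
t 20.1 tcp [ 454.4 -151.   194.3] F [-1.  -1.4  8.3] Mz [-0.24  0.07  0.01] w 0.257 yaw x 26.71 q [-0.57  0.24  1.69 -0.    1.21 -1.03]
54.633188930679005 165.6294786399035
[[-0.0084, 0, -0.0122]]
```

Call:
{"op": "drive_tool", "data": {"gripper": [1,1,1,1,1,1,1], "offset": [[-0.0023,0,-0.0028],[-0.0022,0,-0.003],[-0.0015,0,-0.0026],[-0.001,0,-0.002],[-0.0005,0,-0.001],[0,0,0],[0,0,0]], "turn": [0,0,0,0,0,0,0]}}

```text
time_s: 20.68
eef_pos: [452.7, -164.1, 194.2]
ee_rot: [-0.687, 0.689, 0.164, -0.163]
force: [-2.5, 0.1, 9.8]
grip_width: 0.254
```

```bash
python3 - <<'E'
from circ import *
st()
E
```

```text
t 20.6833 tcp [ 452.7 -164.1  194.2] F [-2.5  0.1  9.8] Mz [-0.04  0.38  0.01] w 0.254 yaw x 26.75 q [-0.59  0.25  1.68 -0.    1.21 -1.06]
```

Call:
{"op": "drive_tool", "data": {"gripper": [1,1,1,1,1], "offset": [[-0.0004,0,-0.0008],[-0.0004,0,-0.0007],[0,0,0],[0,0,0],[0,0,0]], "turn": [0,0,0,0,0]}}

```text
time_s: 21.1
eef_pos: [452.7, -165.6, 194.2]
ee_rot: [-0.687, 0.688, 0.164, -0.163]
force: [-1.7, 0.2, 10.5]
grip_width: 0.259
```

```bash
python3 - <<'E'
from circ import *
for i in range(3): im,d=ctrl.capture("side"); st()
save("s5",im[100:340,240:560].repeat(2,0).repeat(2,1))
C=cloud("side",d); k=(C[:,2]>55)&(C[:,2]<86)&(abs(C[:,0]-505)<60)&(abs(C[:,1]+27)<45)
print(cv2.minAreaRect(np.float32(C[k][:,:2])))
for q in ["crank","lock_grip","glue","mallet","wheel_hub"]:
  r=ctrl.pinpoint("side",q); print(q,[(round(x["score"],2),w("side",x["centre"]).round(1).tolist()) for x in r[:2]])
im,d=ctrl.capture("top"); save("t5",im)
E
```

```text
t 21.15 tcp [ 452.6 -165.7  194.2] F [-1.7  1.2 10.2] Mz [ 0.1   0.3  -0.07] w 0.256 yaw x 26.75 q [-0.59  0.25  1.68 -0.    1.21 -1.06]
t 21.2 tcp [ 452.6 -165.6  194.2] F [-1.7  1.1  9.9] Mz [ 0.02  0.31 -0.02] w 0.259 yaw x 26.76 q [-0.59  0.25  1.68 -0.    1.21 -1.06]
t 21.25 tcp [ 452.6 -165.6  194.2] F [-2.7  0.7  9.5] Mz [ 0.09  0.27 -0.01] w 0.255 yaw x 26.76 q [-0.59  0.25  1.68 -0.    1.21 -1.06]
((505.2120361328125, -26.12179946899414), (16.43874168395996, 67.55870056152344), 31.412616729736328)
crank [(0.58, [456.3, -166.7, 182.0])]
lock_grip [(0.66, [502.1, -28.3, 69.7])]
glue [(0.86, [666.5, -199.5, -0.6])]
mallet [(0.64, [536.0, 207.7, 2.7])]
wheel_hub []
```

View pics/s5.png

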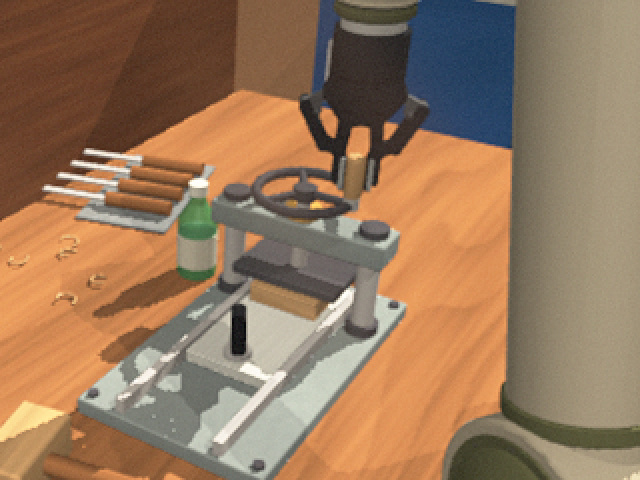

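View pics/t5.png

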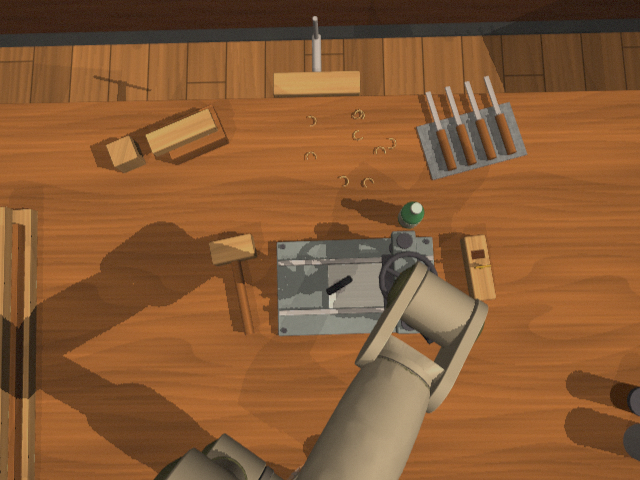

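```bash
python3 - <<'E'
from h import *
print(ctrl.finish_job()); st()
E
```

```text
the job is handed in; nothing more can be done
None
the job is handed in; nothing more can be done
```

The press is set up as asked and the job is handed in, at about 21 s of the 72 s allowed. I gripped the black handle, pushed the tray home and turned the handle clockwise to lock it. I then wound the wheel clockwise to its stop and backed it off two full turns. The gripper is still closed on the crank grip.

- **Tray:** the push rose to about 23 N against its stop. The handle's centre then measured at y ≈ -26.5 mm, where -27 was expected.
- **Lock:** I turned it until it resisted with about 1.5 N m. The bar stands at about -58.5° in world axes, where -59° was expected.
- **Wheel:** the stop was felt at a TCP y of -165.6 to -165.9 mm. After two turns the TCP rests at -165.6 mm, with horizontal forces under 3 N. That puts the wheel within a fraction of a degree of two turns by the arm's own readings.
- **Other things on the bench:** the final detections put the glue and mallet where they started, to within about 1 mm. The plane looks unmoved in the top picture, but the side camera did not detect it at the start and I did not measure it again at the end.

**Disagreements:**
- The arm put the wheel's axis about 2 mm from the camera's estimate. I used the arm's own readings for the circling.
- The camera network put the crank grip about 3.5 mm from the held position, which is within its accuracy.
- The last wheel hub query found nothing.
- An upward force of about 10 N remains on the tool.

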